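Feed one wheel bearing and slide it onto the green pad

TASK

With a fingertip press the red plunger of the blue bearing dispenser all the way down, once, so that a single bearing slides out onto its tray, and let the plunger come back up. Then push that bearing along the tray until it lies wholly on the green pad: do not pick it up, leave the other bearings in the dispenser, and do not disturb the mug, jar, screwdriver and small cardboard box. Finish with the robot clear of everything.

Things in the scene. Friction and masses are not known exactly. Their poses are not given: they have to be found in the camera images.
- dispenser: Blue bearing dispenser fixed on an aluminium tray plate. Origin: magazine axis at bench height; -x points out of the outlet (roughly away from the robot), z up. Tray: x -110 to +95, y +-140 mm, flat, no rim, top 6 mm above the bench. Housing behind the magazine: x +20 to +88, y +-24 mm, roof 62 mm above the bench; the plunger rises from it at x = +54, y = 0.
- magazine_top (a point): Centre of the open top of the magazine, the square tube (40 x 40 mm outside, rim 58 mm above the bench) that holds the stack of four bearings.
- outlet (a point): Point on the tray, 47 mm in front of the magazine axis, where the centre of the bottom bearing is left by a full press (gap of about 11 mm to the magazine). The stack then drops by one when the plunger returns, so any second press would eject another.
- plunger_top (a point): Centre of the flat top of the red plunger cap (a disc 34 mm across, 9 mm thick); 108 mm above the bench when up, it moves straight down 30 mm when pressed.
- plunger (a joint): How far the plunger is pressed, m: 0 up, 0.030 fully down (hard stop). Sprung: about 3 N to start, 9 to 10 N at the bottom; returns by itself.
- bearing1_center (a point): Centre (half-way up) of the bottom bearing of the stack, the one that comes out: steel ring with black seals, a disc 30 mm across and 10 mm thick, 25 to 42 g, lying flat; centre 11 mm above the bench (5 mm above the tray).
- bearing2_center (a point): Centre of an identical bearing, number 2 from the bottom of the stack; must stay in the magazine (it drops 10 mm when the bottom one has gone).
- bearing3_center (a point): Centre of an identical bearing, number 3 from the bottom of the stack; must stay in the magazine (it drops 10 mm when the bottom one has gone).
- bearing4_center (a point): Centre of an identical bearing, number 4 from the bottom of the stack; must stay in the magazine (it drops 10 mm when the bottom one has gone).
- green_pad: Green disc 70 mm across painted on the tray (flush), on one side of the outlet, left or right; origin at its centre on the tray top.
- yellow_pad: Yellow disc 70 mm across painted on the tray (flush), on the other side; not wanted here.
- mug: White mug, 80 mm across, 88 mm tall, beside the tray; origin at the centre of its underside. Leave alone.
- jar: Amber jar with white label and steel lid, 60 mm across, 85 mm tall, beside the tray; origin at the centre of its underside. Leave alone.
- screwdriver: Screwdriver lying on the bench beyond the dispenser, 200 mm long, handle 26 mm thick; origin under its middle. Leave alone.
- carton: Small brown cardboard box 95 x 55 x 30 mm beyond the dispenser; origin at the centre of its underside. Leave alone.
There are look-alikes about, which are no part of the job. What is shaped like the part that bears bearing4_center but purple is not meant.

How it is judged:
By the outcome, as a careful person would: the job done as asked, in the order asked, and still so for the second after the job is handed in, with the robot touching nothing.
It also fails if it takes over 43 s, if anything falls off the work surface, if the arm or the gripper's body presses on something with over 40 N, if the wrist force passes 120 N, or if a joint passes its speed limit or range.

ROBOT

A 6-joint arm with a two-finger parallel gripper is mounted at the origin on the work surface. World frame = base frame: x ahead of the robot, y to its left, z up, the work surface at z = 0. Lengths are in mm, angles in rad, forces in N, time in s.
With the tool pointing down it reaches from about 350 to 975 mm from the base axis. Payload 7.1 kg.
Tool frame: the origin (TCP) lies at the very end of the fingers, on their centre line; the grasp point (between the pads) lies 19 mm behind it; y points along the fingers, x is the direction in which the jaws open and shut, and the axes are right-handed (so a half turn about y gives the same grasp; the last joint's range is limited). The gripper opens to 88 mm and grips with 3 to 60 N. Pads are 20 mm wide; open, the fingers measure 115 mm over their backs; the gripper's body (75 mm by 178 mm) begins 61 mm behind the grasp point.
Start: joints at [-1.309, 0.423, 1.63, -0, 1.089, -0.019], TCP at [173.221, -600.499, 222.675] pointing down, gripper open.
Joint ranges: [-3, 3], [-0.9, 2.11], [0.09, 2.58], [-1.31, 4.45], [0.11, 2.69], [-2.54, 2.54]. Speed limits (rad/s): [2.39, 2.39, 3.01, 3.14, 3.14, 3.14].

INTERFACE

Orientations are given as a rotation vector (axis times angle).
In Python, from workcell import ctrl gives the robot as it stands. The module is installed in compiled form; this text tells all that it offers.
- The arm moves only by the tool carry_out, never from a script. Its arguments are lists of equal length, an entry for each row: "delta_pos": the shift along the tool's x, y, z in cm, a list of three; "rotation": the turn, a rotation vector about the tool's x, y, z in rad, a list of three. In form: {"delta_pos": [[dx, dy, dz], ...], "rotation": [[wx, wy, wz], ...]}. A call has 1 to 12 rows; each row is the pose to reach, as a shift and turn from the pose commanded when the call began, along the tool's axes at that moment; what a row does not reach only later rows make up. A row lasts 1/12 s, in which the tool goes at most 41.7 mm and 7.16 degrees, less where a joint would pass 70% of its speed; a pose out of reach is approached as far as the arm can. A call with a gripper value outside its range is refused whole. "hand" is the closure in counts, from 0 (fully open) to 255 (shut), set as the call begins (left out, the last holds). The fingers move at their own pace and stop on an object; the grip force is fixed at half the most. Time passes only in rows, so rows that repeat a pose let the fingers close. It gives the time, the measured TCP pose, the force and the opening at its end, in the units of the state.
- ctrl.get_obs(): the state, without advancing time (a new reading comes with each control period).
- ctrl.get_image(name): name is "side" or "top" or "wrist"; returns the picture (480x640x3 uint8, red, green, blue); there is no depth.
- ctrl.camera_info(name): a dict with "fov_y" (degrees; the focal length in pixels is half the picture's height over the tangent of half this angle, whatever the lens; pixels are square), "cx", "cy" (the principal point, pixels), "R" (3x3) and "t" (3): a world point X has camera coordinates R X + t; the wrist camera has in their place "T_tool_cam" (4x4, takes a point from camera to tool coordinates, whose origin is the TCP and whose axes are the tool frame's). Camera axes: x right, y down, z forward; pixel columns grow to the right and rows downward; lengths in mm; the calibration is good to about 2 mm. A picture is of the moment at which its call begins: read the wrist's pose just before it. camera_info takes no time and is no camera call.
- ctrl.close_job(): hands the job in, once; it reports no verdict.
The state is a dict: "t": time; "qpos": joint angles; "qvel": joint speeds; "joint_torque": joint torques, N m; "ee_pos": TCP position; "orientation": TCP orientation; "ft_force": force on the tool from outside, world axes, zero at the start; "moment": the same for the moment, N m; "width": finger opening in mm.
Only numpy, scipy, OpenCV 4.12 (cv2) and the standard library are available. Lean on these libraries where they do the work, as an engineer would, in place of code of your own. Each camera call takes 0.05 s, during which the arm holds its last target.

## Working session

There is one attempt and no reset: what is moved stays moved. The work goes in short steps, Python scripts to look and compute and a tool call to move; the robot and the scene stay as the last step left them, time stands still between calls to the robot, and variables do not carry over. Pictures are saved under pics/ and viewed, and the job is handed in when it is done.

Besides the shell and the picture viewer there is one more tool, called by a JSON object that holds its "api" and its "payload", one argument or row to a line. carry_out: Moves the arm, as the interface text tells. Its arguments: {"type":"object","properties":{"delta_pos":{"type":"array","items":{"type":"array","items":{"type":"number"}}},"rotation":{"type":"array","items":{"type":"array","items":{"type":"number"}}},"hand":{"type":"number"}},"required":["delta_pos","rotation"]}

```bash
mkdir -p pics; python3 - <<'E'
from workcell import ctrl
import cv2,numpy as np
print(ctrl.get_obs())
for n in ("side","top","wrist"):
    print(n,ctrl.camera_info(n))
for n in ("side","top"):
    im=ctrl.get_image(n); np.save(f"pics/{n}0.npy",im); cv2.imwrite(f"pics/{n}0.png",im[:,:,::-1])
E
```

```text
{'t': 0.0, 'qpos': array([-1.30898687e+00,  4.23841493e-01,  1.63070581e+00, -1.78566446e-05,
        1.08858616e+00, -1.90066604e-02]), 'qvel': array([ 5.30027352e-04,  8.35801100e-04, -1.37196320e-03, -7.60272604e-04,
        3.26493354e-04, -6.03794240e-05]), 'joint_torque': array([-2.09427722e-03, -5.44630337e+01, -2.73674852e+01,  6.42065727e-02,
        2.26982567e-02, -1.37584098e-04]), 'ee_pos': array([ 173.08217031, -599.96801239,  221.89507809]), 'orientation': array([-1.3280914 ,  1.00075649, -0.9987224 ]), 'ft_force': array([ 0.33328794, -0.51530421,  0.50295872]), 'moment': array([-0.00635122, -0.04894318, -0.04170318]), 'width': 87.93312035252879}
side {'fov_y': 48.513661217079196, 'cx': 301.7019953073458, 'cy': 234.57234055070117, 'R': array([[-0.99239331, -0.12137055,  0.02060862],
       [-0.09537295,  0.65211729, -0.7520951 ],
       [ 0.07784295, -0.74833965, -0.6587323 ]]), 't': array([549.84852233, 104.4244974 , 908.84940315])}
top {'fov_y': 46.836062330933395, 'cx': 322.0146738951146, 'cy': 237.71313435704877, 'R': array([[ 0.00309656, -0.99936473, -0.03550427],
       [-0.99138426,  0.00158134, -0.13097617],
       [ 0.13094911,  0.03560395, -0.99074956]]), 't': array([  66.00512668,  564.73429284, 1084.10918871])}
wrist {'fov_y': 63.0864417929697, 'cx': 320.0190723086084, 'cy': 240.02004546714195, 'T_tool_cam': array([[ 9.99998802e-01,  1.23471442e-03, -9.33991649e-04,
         1.39188976e+00],
       [ 1.21333979e-03, -2.50329087e-01,  9.68160047e-01,
        -1.63656995e+02],
       [ 9.61595891e-04, -9.68160020e-01, -2.50330285e-01,
         6.77854737e+01],
       [ 0.00000000e+00,  0.00000000e+00,  0.00000000e+00,
         1.00000000e+00]])}
```

View pics/side0.png

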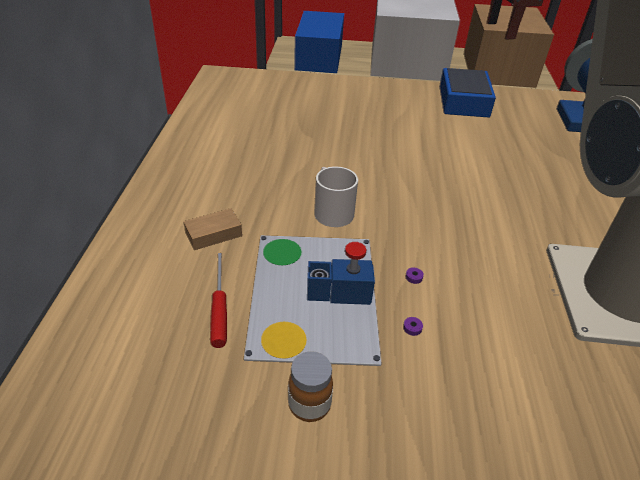

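View pics/top0.png

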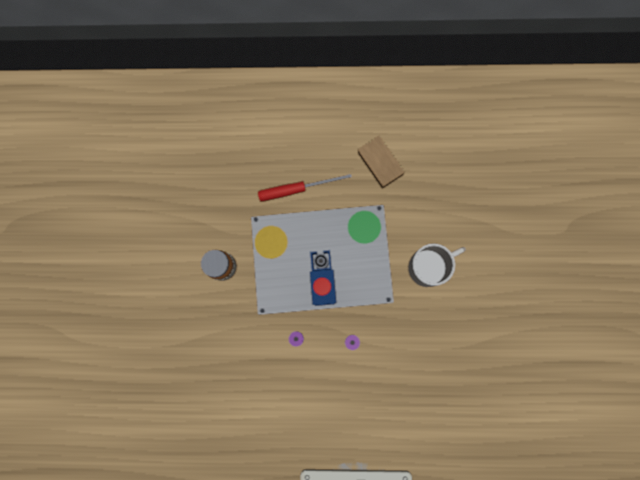

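The side view shows the plunger at (355,250), magazine (320,275), green pad (282,252) and yellow pad (284,340). In the top view the plunger is at (322,287), magazine (321,261), green pad (364,227), mug (433,265) and jar (218,265). 

Possible look-alikes in the top view are the purple rings at (296,339) and (352,342), the red screwdriver handle at (282,191) against the red plunger cap, and the yellow pad at (271,242) against the green one. I choose the red cap on the blue housing, the stack in the magazine and the green pad.

```bash
cat > h.py <<'E'
import numpy as np,cv2
from scipy.spatial.transform import Rotation as Ro
from workcell import ctrl
def cam(n,obs=None):
    c=ctrl.camera_info(n); f=240/np.tan(np.radians(c["fov_y"]/2))
    K=np.array([[f,0,c["cx"]],[0,f,c["cy"]],[0,0,1]])
    if n!="wrist": return K,np.array(c["R"]),np.array(c["t"])
    T=np.eye(4);T[:3,:3]=Ro.from_rotvec(obs["orientation"]).as_matrix();T[:3,3]=obs["ee_pos"]
    M=np.linalg.inv(T@c["T_tool_cam"]); return K,M[:3,:3],M[:3,3]
def ray(C,px,z):
    K,R,t=C; d=R.T@np.linalg.solve(K,[px[0],px[1],1]); o=-R.T@t
    return o+d*(z-o[2])/d[2]
def proj(C,X):
    K,R,t=C; p=K@(R@np.asarray(X,float)+t); return p[:2]/p[2]
def blobs(im,lo,hi,mina=60):
    h=cv2.cvtColor(im,cv2.COLOR_RGB2HSV); m=cv2.inRange(h,lo,hi)
    n,l,s,c=cv2.connectedComponentsWithStats(m)
    return [(s[i][4],c[i].round(1),s[i][:4]) for i in range(1,n) if s[i][4]>=mina],m
E
python3 - <<'E'
from h import *
for n in("top","side"):
    im=np.load(f"pics/{n}0.npy");C=cam(n)
    for nm,lo,hi,z in [("green",(45,100,60),(85,255,255),6),("yellow",(18,180,120),(30,255,255),6),("red",(0,190,120),(4,255,255),108),("blue",(105,120,30),(120,255,255),62),("purple",(130,80,40),(155,255,255),10)]:
        for a,c,b in blobs(im,lo,hi)[0]:
            print(n,nm,a,c,b,ray(C,c,z).round(1))
im=np.load("pics/top0.npy")
cv2.imwrite("pics/crop.png",cv2.resize(im[195:355,190:470,::-1],None,fx=2.8,fy=2.8,interpolation=cv2.INTER_CUBIC))
E
```

```text
top green 783 [363.9 226.7] [349 211  31  32] [592.  -19.7   6. ]
top red 226 [279.  190.8] [259 182  45  18] [646.7 147.1 108. ]
top blue 505 [322.6 285. ] [311 252  25  53] [468.1  64.1  62. ]
top purple 136 [295.8 338.4] [289 332  14  14] [362.2 120.1  10. ]
top purple 133 [352.  341.9] [346 335  13  15] [355.7   6.1  10. ]
side green 772 [281.9 251.6] [264 239  37  26] [592.7 -19.2   6. ]
side yellow 1251 [283.5 339.6] [262 322  44  36] [560.8 175.8   6. ]
side red 326 [239.7  55.6] [218  38  39  31] [ 792.8 -623.5  108. ]
side red 415 [176.2  86.5] [163  62  32  52] [ 900.  -427.3  108. ]
side red 223 [355.4 248.7] [346 242  20  14] [464.5  65.9 108. ]
side red 607 [218.  316.2] [211 291  14  50] [642.2 227.  108. ]
side blue 2621 [318.8  41.3] [295  11  49  62] [ 611.2 -871.7   62. ]
side blue 173 [583.9  73. ] [578  58  12  31] [-118.1 -775.3   62. ]
side blue 1371 [465.7  99.5] [440  68  55  49] [ 218.6 -565.4   62. ]
side blue 589 [572.  113.8] [558 100  26  32] [ -26. -532.   62.]
side blue 2339 [341.7 282.4] [308 259  66  45] [480.5  96.4  62. ]
side purple 207 [414.1 275.2] [406 268  17  16] [356.9  11.4  10. ]
side purple 264 [412.7 325.8] [404 317  19  19] [363.2 124.5  10. ]
```

View pics/crop.png

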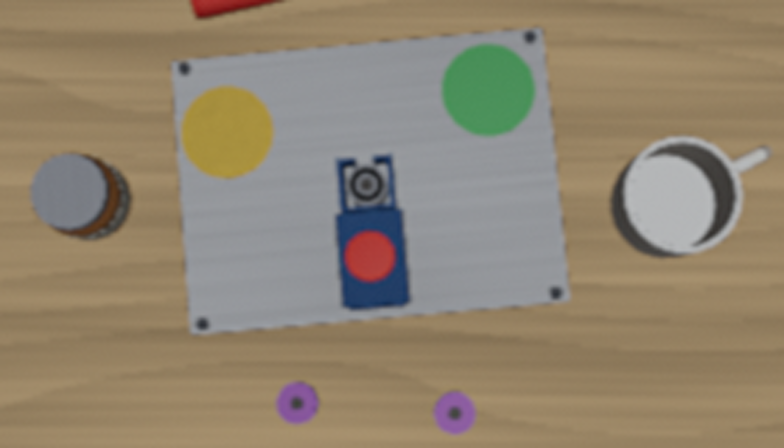

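The crop confirms the choice: red cap on the blue housing at (322,286), stack with four-sided tube at (321,261), green pad at (364,227).

```bash
python3 - <<'E'
from h import *
C=cam("top"); S=cam("side")
P=[ray(C,(190+x/2.8,195+y/2.8),6) for x,y in [(172,62),(541,29),(569,299),(190,333)]]
P=np.array(P);print(P.round(1))
# body coords: far-left(world +y). body -x is away from robot; so x_body ~ -world x, y_body ~ -world y
B=np.array([[-110,-140],[-110,140],[95,140],[95,-140]],float)
pc,bc=P[:,:2].mean(0),B.mean(0)
H=(B-bc).T@(P[:,:2]-pc);U,s,V=np.linalg.svd(H);R=V.T@np.diag([1,np.linalg.det(V.T@U.T)])@U.T
t=pc-R@bc;yaw=np.arctan2(R[1,0],R[0,0]);print("origin",t,"yaw",yaw,s)
print("res",(P[:,:2]-(B@R.T+t)).round(1))
print("plunger pred",R@[54,0]+t,"outlet",R@[-47,0]+t)
print("plunger ray top",ray(C,(322.1,286.4),108),"side",ray(S,(355.4,249.0),108))
print("mag",ray(C,(320.7,260.7),46), t)
g=np.array([592.3,-19.5]);print("green body",R.T@(g-t)); print("yellow body",R.T@(ray(C,(271,242),6)[:2]-t))
o=ctrl.get_obs();print(Ro.from_rotvec(o["orientation"]).as_matrix().round(3))
for n,px in(("mug",(433,265)),):print(n,ray(C,px,44))
E
```

```text
[[612.9 216.4   6. ]
 [637.  -60.3   6. ]
 [436.6 -78.4   6. ]
 [411.1 199.1   6. ]]
origin [516.94649834  68.5084459 ] yaw -3.0527469351428302 [77898.92793061 41378.13478094]
res [[-1.2 -1.3]
 [-1.9  0.9]
 [ 1.9  0.9]
 [ 1.2 -0.5]]
plunger pred [463.15948435  63.71708639] outlet [563.76112163  72.67870324]
plunger ray top [463.30116507  63.48548853 108.        ] side [464.44662134  66.58207505 108.        ]
mag [517.28194473  68.64777152  46.        ] [516.94649834  68.5084459 ]
green body [-67.24740267  94.34735606]
yellow body [ -52.35617121 -101.46559168]
[[ 0.277 -0.     0.961]
 [-0.961  0.001  0.277]
 [-0.001 -1.     0.   ]]
mug [ 508.8629118  -154.72537438   44.        ]
```

```bash
cat >> h.py <<'E'
def delta(target,p0=None):
    o=ctrl.get_obs(); R=Ro.from_rotvec(o["orientation"]).as_matrix()
    return (R.T@(np.array(target)-(o["ee_pos"] if p0 is None else np.array(p0)))/10).round(2)
E
python3 - <<'E'
from h import *
print(delta((463.3,64.3,160),(173.221,-600.499,222.675)))
E
```

```text
[-55.83   6.34  46.3 ]
```

{"api": "carry_out", "payload": {
  "delta_pos": [
    [-55.8, 0, 46.3],
    [-55.8, 0, 46.3],
    [-55.8, 0, 46.3],
    [-55.8, 0, 46.3],
    [-55.8, 0, 46.3],
    [-55.8, 0, 46.3],
    [-55.8, 0, 46.3],
    [-55.8, 0, 46.3],
    [-55.8, 0, 46.3],
    [-55.8, 0, 46.3],
    [-55.8, 0, 46.3],
    [-55.8, 0, 46.3]
  ],
  "rotation": [
    [0, -0.019, 0],
    [0, -0.019, 0],
    [0, -0.019, 0],
    [0, -0.019, 0],
    [0, -0.019, 0],
    [0, -0.019, 0],
    [0, -0.019, 0],
    [0, -0.019, 0],
    [0, -0.019, 0],
    [0, -0.019, 0],
    [0, -0.019, 0],
    [0, -0.019, 0]
  ],
  "hand": 255
}}

```text
t: 1.1
ee_pos: [373.5, -140.3, 222.7]
orientation: [-1.336, 0.986, -0.986]
ft_force: [1.6, -0.4, -0.5]
width: 10.9
```

```bash
python3 - <<'E'
from h import *
o=ctrl.get_obs();print(o["t"],o["ee_pos"],o["width"],o["ft_force"]);print(Ro.from_rotvec(o["orientation"]).as_matrix().round(4))
print(delta((463.3,64.3,150)))
E
```

```text
1.1 [ 373.46849777 -140.34303686  222.73646005] 10.897771780164133 [ 1.58454784 -0.37070418 -0.45878595]
[[ 2.949e-01  2.000e-04  9.555e-01]
 [-9.555e-01 -1.000e-04  2.949e-01]
 [ 1.000e-04 -1.000e+00  1.000e-04]]
[-16.91   7.27  14.62]
```

{"api": "carry_out", "payload": {
  "delta_pos": [
    [-16, 0, 13.5],
    [-16, 0, 13.5],
    [-16, 0, 13.5],
    [-16, 3, 13.5],
    [-16, 6, 13.5],
    [-16, 6, 13.5],
    [-16, 6, 13.5],
    [-16, 6, 13.5],
    [-16, 6, 13.5],
    [-16, 6, 13.5]
  ],
  "rotation": [
    [0, 0, 0],
    [0, 0, 0],
    [0, 0, 0],
    [0, 0, 0],
    [0, 0, 0],
    [0, 0, 0],
    [0, 0, 0],
    [0, 0, 0],
    [0, 0, 0],
    [0, 0, 0]
  ]
}}

```text
t: 1.93
ee_pos: [455.3, 49.5, 163.6]
orientation: [-1.335, 0.986, -0.987]
ft_force: [-0.8, -0.1, 0.2]
width: 0.9
```

```bash
python3 - <<'E'
from h import *
o=ctrl.get_obs();print(o["t"],o["ee_pos"],o["width"],o["ft_force"]);print(Ro.from_rotvec(o["orientation"]).as_matrix().round(4))
print(delta((463.3,64.3,150)))
for n in("side","wrist"):
    cv2.imwrite(f"pics/{n}1.png",ctrl.get_image(n)[:,:,::-1])
E
```

```text
1.9333 [455.27991686  49.54227217 163.55882287] 0.8991419218205857 [-0.84085801 -0.13142439  0.22935743]
[[ 2.942e-01  1.200e-03  9.558e-01]
 [-9.558e-01 -0.000e+00  2.942e-01]
 [ 4.000e-04 -1.000e+00  1.100e-03]]
[-1.18  1.36  1.2 ]
```

View pics/side1.png

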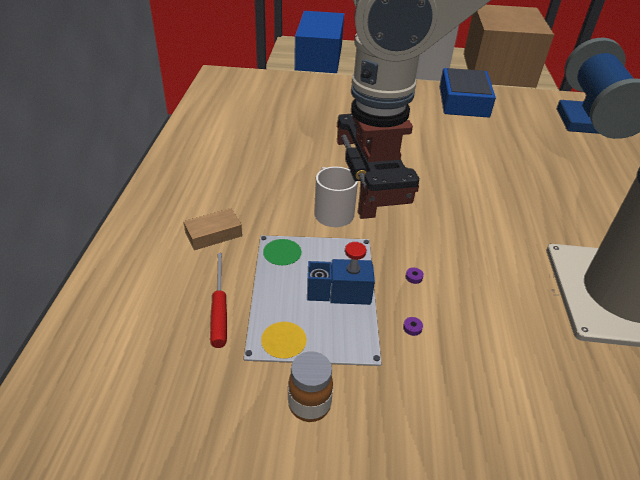

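View pics/wrist1.png

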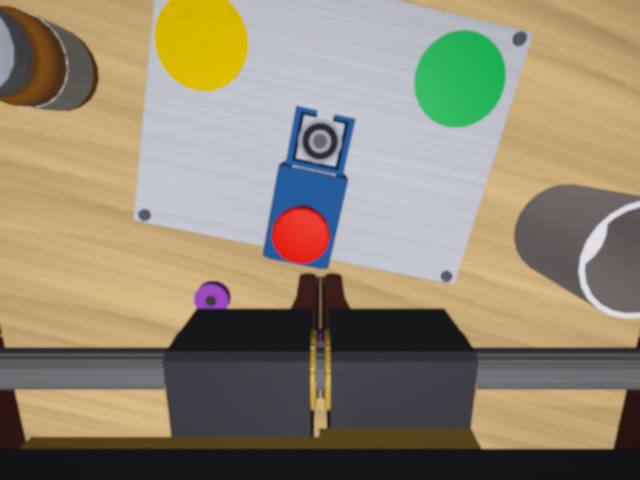

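The side view shows the gripper at (375,190) with its fingertips near (367,215), above and behind the plunger (355,250), with the body wide along the jaw axis. The wrist view shows the plunger at (300,235), the magazine at (320,140), the green pad at (460,78) and the mug at right.

```bash
python3 - <<'E'
from h import *
o=ctrl.get_obs();print(o["t"],o["ee_pos"])
W=cam("wrist",o)
im=cv2.imread("pics/wrist1.png")[:,:,::-1].copy()
for nm,lo,hi,z in [("red",(0,190,120),(4,255,255),108),("green",(45,100,60),(85,255,255),6)]:
    for a,c,b in blobs(im,lo,hi)[0]: print(nm,a,c,b,ray(W,c,z).round(1),ray(W,(b[0]+b[2]/2,b[1]+b[3]/2),z).round(1))
print("mag",ray(W,(321,140),46), ray(W,(327,118),58))
print(delta((463.3,64.3,150)))
print(proj(cam("side"),o["ee_pos"]))
E
```

```text
2.0333 [455.42178056  49.49572552 163.65922429]
red 2308 [300.4 234.4] [273 208  55  54] [466.3  63.4 108. ] [466.   63.3 108. ]
green 6820 [459.7  78.4] [415  30  90  97] [595.3 -20.7   6. ] [595.3 -20.9   6. ]
mag [520.22297498  67.54440877  46.        ] [534.80451415  67.93427783  58.        ]
[-1.18  1.37  1.19]
[365.16360534 214.70523886]
```

```bash
python3 - <<'E'
from h import *
print(delta((464.6,64.0,120)))
E
```

```text
[-1.12  4.37  1.3 ]
```

{"api": "carry_out", "payload": {
  "delta_pos": [
    [-1.1, 2, 1.3],
    [-1.1, 4.3, 1.3],
    [-1.1, 4.3, 1.3],
    [-1.1, 4.3, 1.3],
    [-1.1, 4.3, 1.3]
  ],
  "rotation": [
    [0, 0, 0],
    [0, 0, 0],
    [0, 0, 0],
    [0, 0, 0],
    [0, 0, 0]
  ]
}}

```text
t: 2.45
ee_pos: [464.5, 64.3, 120.6]
orientation: [-1.336, 0.986, -0.986]
ft_force: [-0.7, 0.4, -0.2]
width: 0.7
```

Now I press, in steps of 1 cm or less: contact is expected at 108 and the stop at 78.

{"api": "carry_out", "payload": {
  "delta_pos": [
    [0, 0.7, 0],
    [0, 1.4, 0],
    [0, 2.1, 0],
    [0, 2.7, 0],
    [0, 3.3, 0],
    [0, 3.8, 0],
    [0, 4.1, 0],
    [0, 4.3, 0],
    [0, 4.3, 0],
    [0, 4.3, 0]
  ],
  "rotation": [
    [0, 0, 0],
    [0, 0, 0],
    [0, 0, 0],
    [0, 0, 0],
    [0, 0, 0],
    [0, 0, 0],
    [0, 0, 0],
    [0, 0, 0],
    [0, 0, 0],
    [0, 0, 0]
  ]
}}

```text
t: 3.28
ee_pos: [465.5, 64.6, 78.1]
orientation: [-1.335, 0.984, -0.987]
ft_force: [-3.6, -2.3, 22.3]
width: 0.8
```

The tip is at 78.1 mm with 22 N, which is more than the spring gives, so the plunger is on its hard stop. Next I release straight up.

{"api": "carry_out", "payload": {
  "delta_pos": [
    [0, -0.6, 0],
    [0, -1.5, 0],
    [0, -3, 0],
    [0, -5, 0],
    [0, -8, 0],
    [0, -8, 0],
    [0, -8, 0],
    [0, -8, 0]
  ],
  "rotation": [
    [0, 0, 0],
    [0, 0, 0],
    [0, 0, 0],
    [0, 0, 0],
    [0, 0, 0],
    [0, 0, 0],
    [0, 0, 0],
    [0, 0, 0]
  ]
}}

```text
t: 3.95
ee_pos: [463.8, 64.7, 156.2]
orientation: [-1.337, 0.986, -0.985]
ft_force: [0.3, -0.5, -0.5]
width: 0.5
```

```bash
python3 - <<'E'
from h import *
o=ctrl.get_obs();print(o["t"],o["ee_pos"],o["ft_force"])
np.save("pics/o2.npy",np.r_[o["ee_pos"],o["orientation"]])
for n in("wrist","side"):
    cv2.imwrite(f"pics/{n}2.png",ctrl.get_image(n)[:,:,::-1])
E
```

```text
3.95 [463.78990347  64.7098099  156.22689838] [ 0.28277978 -0.48023056 -0.45786343]
```

View pics/wrist2.png

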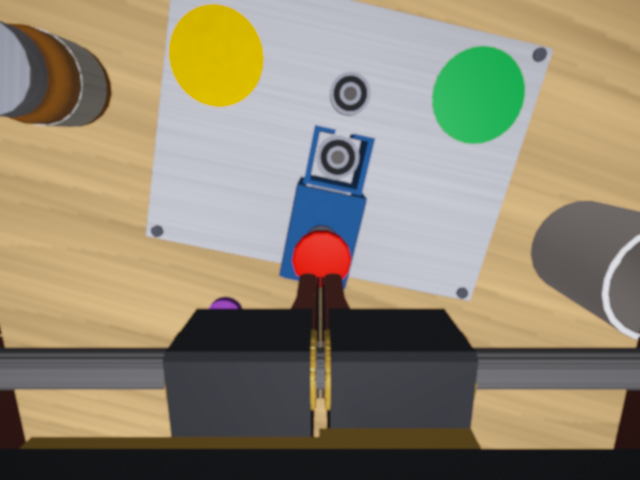

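View pics/side2.png

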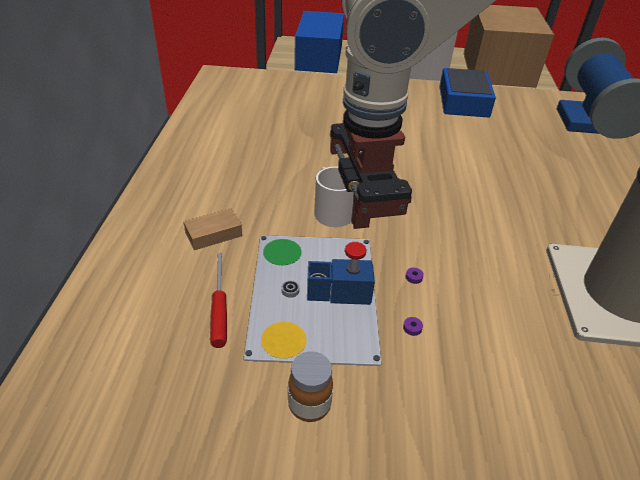

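Exactly one bearing is out, at wrist (350,93) and side (290,289). The stack is still in the magazine, and the plunger is back up at side (355,250).

```bash
python3 - <<'E'
from h import *
v=np.load("pics/o2.npy");W=cam("wrist",{"ee_pos":v[:3],"orientation":v[3:]});S=cam("side")
print("b wrist",ray(W,(350,93),16),"side",ray(S,(290.5,288),16))
im=cv2.imread("pics/wrist2.png")[:,:,::-1].copy()
for a,c,b in blobs(im,(45,100,60),(85,255,255))[0]: print(c,ray(W,c,6).round(1))
b=np.array([563.8,73.0]);g=np.array([593.3,-20.0]);u=(g-b)/np.linalg.norm(g-b);print(u,np.linalg.norm(g-b))
R=Ro.from_rotvec(v[3:]).as_matrix();print(R[:,0],R[:,2])
s=b-u*55; print("start",s, delta((s[0],s[1],156)), delta((*s,12)))
E
```

```text
b wrist [566.32763616  72.42794028  16.        ] side [563.74511943  76.85673282  16.        ]
[478.2  94.5] [595.2 -20.8   6. ]
[ 0.30235743 -0.95319462] 97.56664389021486
[ 2.95251296e-01 -9.55419623e-01 -1.27951076e-04] [ 9.55419517e-01  2.95251323e-01 -4.50451001e-04]
start [547.17034118 125.42570407] [-3.33 -0.07  9.81] [-3.32 14.33  9.84]
```

```bash
python3 - <<'E'
from h import *
print(ray(cam("top"),(214.5,263.5),85))
print(delta((552.4,113.1,156)), delta((552.4,113.1,10)))
E
```

```text
[508.33161897 273.54457458  85.        ]
[-2.   -0.07  9.94] [-1.99 14.53  9.98]
```

{"api": "carry_out", "payload": {
  "delta_pos": [
    [-2, 0, 9.9],
    [-2, 0, 9.9],
    [-2, 0, 9.9],
    [-2, 3, 9.9],
    [-2, 6, 9.9],
    [-2, 9, 9.9],
    [-2, 11, 9.9],
    [-2, 12.5, 9.9],
    [-2, 12.5, 9.9],
    [-2, 12.5, 9.9]
  ],
  "rotation": [
    [0, 0, 0],
    [0, 0, 0],
    [0, 0, 0],
    [0, 0, 0],
    [0, 0, 0],
    [0, 0, 0],
    [0, 0, 0],
    [0, 0, 0],
    [0, 0, 0],
    [0, 0, 0]
  ]
}}

```text
t: 4.88
ee_pos: [551.6, 112.9, 30.1]
orientation: [-1.339, 0.988, -0.984]
ft_force: [1.7, -0.8, 0.1]
width: 0.3
```

```bash
python3 - <<'E'
from h import *
o=ctrl.get_obs();print(o["t"],o["ee_pos"],o["ft_force"])
print(delta((552.4,113.1,10)))
im=ctrl.get_image("side");cv2.imwrite("pics/side3.png",cv2.resize(im[150:400,180:440,::-1],None,fx=2.3,fy=2.3))
cv2.imwrite("pics/wrist3.png",ctrl.get_image("wrist")[:,:,::-1])
E
```

```text
4.8833 [551.55785079 112.88689236  30.05692543] [ 1.74044626 -0.7919952   0.08011464]
[0.01 2.01 0.09]
```

View pics/side3.png

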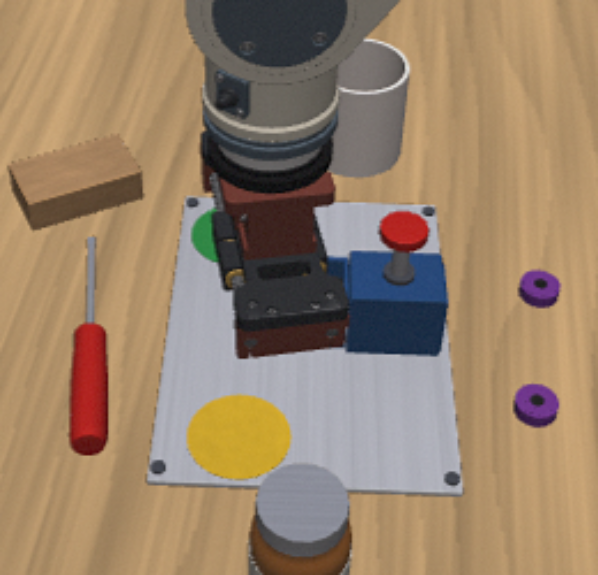

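View pics/wrist3.png

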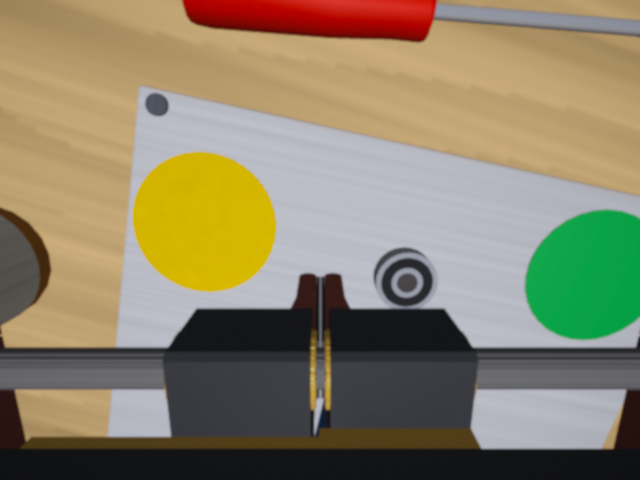

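The gripper is clear of the plunger and jar, the bearing is at wrist (405,280) and the green pad at (590,275). I check the lateral alignment along tool z.

```bash
python3 - <<'E'
from h import *
o=ctrl.get_obs();W=cam("wrist",o);R=Ro.from_rotvec(o["orientation"]).as_matrix()
im=cv2.imread("pics/wrist3.png")[:,:,::-1].copy()
print("tip px",proj(W,o["ee_pos"]))
for n,p,z in(("bear",(404.5,281),16),("green",None,6)):
    if p is None:
        bs,m=blobs(im,(45,100,60),(85,255,255)); cnt=max(cv2.findContours(m,0,2)[0],key=cv2.contourArea)
        e=[ray(W,q[0],6)[:2] for q in cnt if q[0][0]<630]; c,r=cv2.minEnclosingCircle(np.float32(e));X=np.r_[c,6];print("r",r)
    else: X=ray(W,p,z)
    print(n,X,(R.T@(X-o["ee_pos"])).round(1))
E
```

```text
tip px [317.21874679 294.93585971]
bear [566.46071834  72.83821063  16.        ] [42.4 16.   0.7]
r 35.07621383666992
green [594.36785889 -22.61961365   6.        ] [141.9  26.   -0.8]
```

{"api": "carry_out", "payload": {
  "delta_pos": [
    [0, 1, 0],
    [0, 1.9, 0],
    [0, 1.9, 0],
    [0.6, 1.9, 0],
    [1.2, 1.9, 0],
    [1.8, 1.9, 0],
    [2.4, 1.9, 0],
    [3.0, 1.9, 0],
    [3.6, 1.9, 0],
    [4.2, 1.9, 0],
    [4.8, 1.9, 0],
    [4.8, 1.9, 0]
  ],
  "rotation": [
    [0, 0, 0],
    [0, 0, 0],
    [0, 0, 0],
    [0, 0, 0],
    [0, 0, 0],
    [0, 0, 0],
    [0, 0, 0],
    [0, 0, 0],
    [0, 0, 0],
    [0, 0, 0],
    [0, 0, 0],
    [0, 0, 0]
  ]
}}

```text
t: 5.98
ee_pos: [567.6, 66.2, 12.8]
orientation: [-1.336, 0.986, -0.987]
ft_force: [0.5, 0.2, 0.4]
width: 0.5
```

```bash
cat > l.py <<'E'
from h import *
import sys
o=ctrl.get_obs();print(o["t"],o["ee_pos"],o["ft_force"])
im=ctrl.get_image("wrist");cv2.imwrite(sys.argv[1],im[:,:,::-1])
E
python3 l.py pics/w4.png
```

```text
5.9833 [567.62056133  66.1745709   12.79291008] [0.48696957 0.17714898 0.39677043]
```

View pics/w4.png

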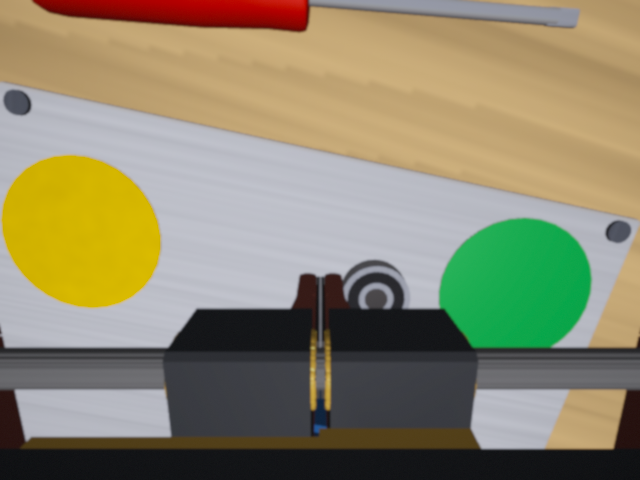

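The bearing is against the finger at (376,297), with the pad centre near (515,290). Next I measure what is left to push.

```bash
cat > m.py <<'E'
from h import *
import sys
o=ctrl.get_obs();W=cam("wrist",o);R=Ro.from_rotvec(o["orientation"]).as_matrix()
im=cv2.imread(sys.argv[1])[:,:,::-1].copy();b=(float(sys.argv[2]),float(sys.argv[3]))
bs,m=blobs(im,(45,100,60),(85,255,255)); cnt=max(cv2.findContours(m,0,2)[0],key=cv2.contourArea)
e=[ray(W,q[0],6)[:2] for q in cnt if q[0][1]<340]; c,r=cv2.minEnclosingCircle(np.float32(e));G=np.r_[c,6];B=ray(W,b,16)
print("r",r,G,B,(R.T@(G-o["ee_pos"])).round(1),(R.T@(B-o["ee_pos"])).round(1),"gap",(R.T@(G-B)).round(1))
E
python3 m.py pics/w4.png 375.5 297
```

```text
r 35.05814743041992 [593.39562988 -21.40078354   6.        ] [575.33303398  42.18635398  16.        ] [91.8  6.7 -1.1] [25.7 -3.3  0.4] gap [66.1 10.  -1.5]
```

{"api": "carry_out", "payload": {
  "delta_pos": [
    [0, 0.15, 0],
    [0.6, 0.15, 0],
    [1.2, 0.15, 0],
    [1.8, 0.15, 0],
    [2.4, 0.15, 0],
    [3.0, 0.15, 0],
    [3.6, 0.15, 0],
    [4.2, 0.15, 0],
    [4.8, 0.15, 0],
    [5.2, 0.15, 0],
    [5.2, 0.15, 0]
  ],
  "rotation": [
    [0, 0, 0],
    [0, 0, 0],
    [0, 0, 0],
    [0, 0, 0],
    [0, 0, 0],
    [0, 0, 0],
    [0, 0, 0],
    [0, 0, 0],
    [0, 0, 0],
    [0, 0, 0],
    [0, 0, 0]
  ]
}}

```text
t: 6.95
ee_pos: [582.8, 16.7, 11.2]
orientation: [-1.336, 0.986, -0.986]
ft_force: [-0.7, -0.5, -0.4]
width: 0.6
```

```bash
python3 l.py pics/w5.png
```

```text
6.95 [582.83008466  16.696223    11.21316199] [-0.69926551 -0.45682336 -0.44529525]
```

View pics/w5.png

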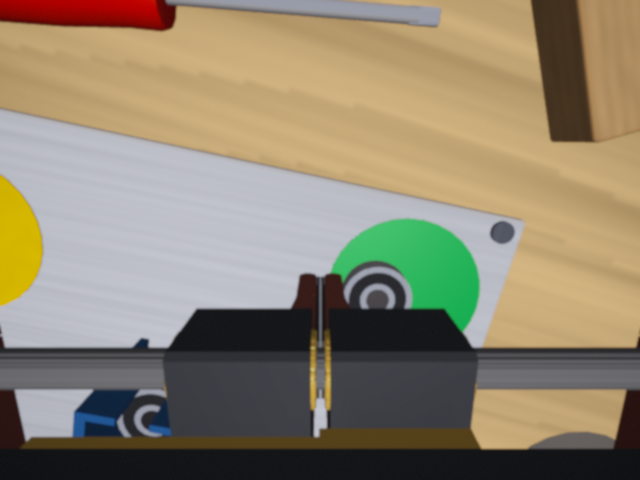

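The bearing at (377,297) now overlaps the left part of the pad, with about 14 mm left to go.

{"api": "carry_out", "payload": {
  "delta_pos": [
    [0.5, 0, 0],
    [1.0, 0, 0],
    [1.4, 0, 0],
    [1.4, 0, 0],
    [1.4, 0, 0]
  ],
  "rotation": [
    [0, 0, 0],
    [0, 0, 0],
    [0, 0, 0],
    [0, 0, 0],
    [0, 0, 0]
  ]
}}

```text
t: 7.42
ee_pos: [586.7, 4.0, 11.2]
orientation: [-1.336, 0.986, -0.986]
ft_force: [-0.1, -0.4, 0.6]
width: 0.4
```

{"api": "carry_out", "payload": {
  "delta_pos": [
    [-0.8, 0, 0],
    [-1.6, 0, 0],
    [-2, 0, 0],
    [-2, -2, 0],
    [-2, -5, 0],
    [-2, -9, 0],
    [-2, -13, 0],
    [-2, -15, 0],
    [-2, -15, 0],
    [-2, -15, 0]
  ],
  "rotation": [
    [0, 0, 0],
    [0, 0, 0],
    [0, 0, 0],
    [0, 0, 0],
    [0, 0, 0],
    [0, 0, 0],
    [0, 0, 0],
    [0, 0, 0],
    [0, 0, 0],
    [0, 0, 0]
  ]
}}

```text
t: 8.25
ee_pos: [581.2, 24.0, 162.5]
orientation: [-1.335, 0.983, -0.987]
ft_force: [-0.8, -0.4, -0.6]
width: 0.3
```

```bash
python3 l.py pics/w6.png
```

```text
8.25 [581.20705693  24.00332656 162.45077649] [-0.80829732 -0.39103016 -0.55690448]
```

View pics/w6.png

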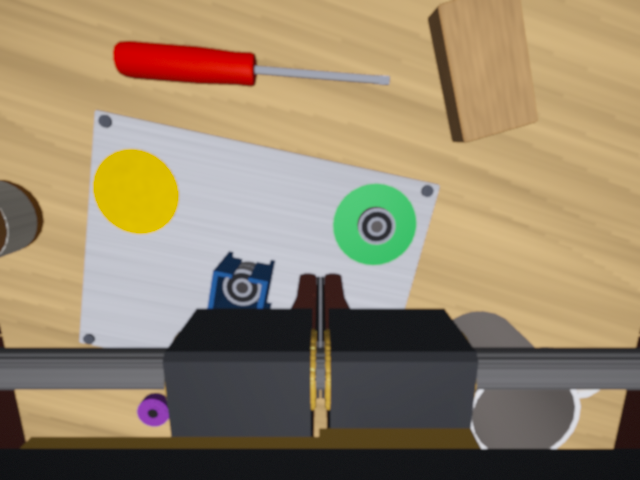

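The bearing at (377,226) sits centred on the pad at (375,224), and the magazine still holds its stack. I take a last side view before handing in.

```bash
python3 - <<'E'
from h import *
im=ctrl.get_image("side");cv2.imwrite("pics/s7.png",im[:,:,::-1])
o=ctrl.get_obs();print(o["t"],o["ee_pos"],o["ft_force"],abs(o["qvel"]).max())
E
```

```text
8.35 [579.59266185  23.74485381 159.99809599] [-0.58263337 -0.16410576  0.02310486] 0.01969614523457056
```

View pics/s7.png

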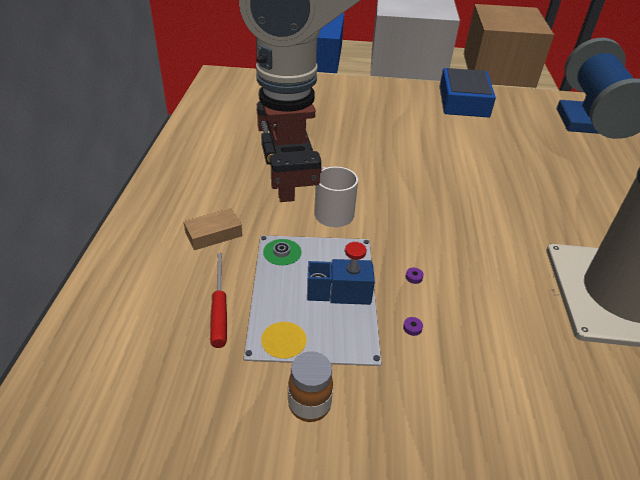

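The side view shows the bearing on the green pad at (282,249), the plunger up at (355,250), and the mug, jar, screwdriver and carton where they started. The gripper is high and clear.

```bash
python3 -c "
from workcell import ctrl
print(ctrl.close_job())"
```

```text
the job is handed in; nothing more can be done
None
```

The bearing is on the green pad and the job is handed in, at about 8.4 s of the 43 s allowed. With the fingers closed I pressed the plunger once. The tip stopped at 78.1 mm with 22 N, so it was on its hard stop. I let it rise, then pushed the single bearing about 95 mm along the tray onto the pad.

- **Bearing:** the last wrist picture shows it centred on the pad to within a few pixels, and the side picture agrees.
- **Dispenser:** the plunger is up and bearings are still in the magazine; only one was seen to come out.
- **Other objects:** in the side view the mug, jar, screwdriver and carton look where they were at the start.
- **Robot:** at hand-in the arm was nearly still, about 160 mm above the bench, reading under 1 N.

The cameras disagreed by about 2 to 4 mm on positions, which was well inside the pad's margin. No check failed.

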